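# Turn the mallet round and lay it in its rest

### The job

Put the rubber mallet away in its wooden rest. It lies the wrong way round on the bench, so turn it end for end: its head belongs flat in the kerbed bay at one end of the rest, its handle down on the board between the two dowels at the other end. Set it down gently without dropping it, and leave the other things on the bench where they are.

Things in the scene. Friction and masses are not known exactly. Their poses are not given: they have to be found in the camera images.
- mallet: Rubber mallet lying flat, 293 mm long, 0.4 to 0.8 kg: a black cylindrical rubber head (57 mm diameter, 100 mm long, lying crosswise) on a round wooden handle. Origin on its underside at the middle of its length; its own y axis runs along the handle towards the head, x along the head's cylinder, z up. The head spans y = +90 to +147 mm, the handle runs from there to y = -147 mm.
- mallet_grip (a point): Point on the axis of the mallet's handle, 34 mm from the head's near face and 26 mm above the mallet's underside, about at the balance point (which is at most 15 mm from it): the handle is 25 mm thick here. Same axes as mallet, at y = +56 mm.
- mallet_head (a point): Centre of the mallet's head, 28.5 mm above the mallet's underside, at y = +118 mm of mallet.
- mallet_end (a point): On the handle's axis near its free end, 16.5 mm above the underside, at y = -140 mm of mallet; the handle is up to 33 mm thick here.
- mallet_rest: Wooden mallet rest, fixed: plywood board 154 x 344 mm, 10 mm thick. Origin under its centre; own y runs along it from the dowels to the head bay, x across, z up. The mallet belongs with its axes like the rest's and its origin 10 mm straight above the rest's. Only the bay's kerb (y above +85 mm) and the two dowels (y = -100 mm) stand on it; between them the board is bare.
- rest_bay (a point): Place of the head's centre seen from above, in the head bay: on top of the board, x = 0, y = +118 mm of the rest. A kerb 14 mm high above the board borders the bay on three sides, inner faces at x = -65 and +65 mm and y = +161 mm of the rest; it is open towards the dowels.
- rest_fork (a point): Midpoint between the two upright dowels that take the handle, on top of the board at y = -100 mm of the rest. The dowels are 14 mm thick, 38 mm high above the board, with a 52 mm gap between them; the handle is 31 mm thick where it lies there.
- pine_block: Bystander: plain wooden block, 45 x 90 x 36 mm; origin under its centre.
- tape_measure: Bystander: yellow and black tape measure, 38 x 72 x 68 mm; origin under its centre.
- spring_clamp: Bystander: spring clamp lying flat, 71 x 160 x 19 mm; origin under its centre.

How it is judged (in metres and radians):
At the end, for the whole second after the job is handed in: The mallet lies still in the rest, right way round: head flat on the board in the kerbed bay (centre within 20 mm of its place, 30 to 47 mm above the bench), handle down between the dowels (its end within 25 mm sideways, 25 mm lengthways, 17 to 37 mm above the bench) (x of mallet_head in the frame of mallet_rest between -0.02 and 0.02 m and y of mallet_head in the frame of mallet_rest between 0.098 and 0.138 m and z of mallet_head in the frame of mallet_rest between 0.03 and 0.047 m and x of mallet_end in the frame of mallet_rest between -0.025 and 0.025 m and y of mallet_end in the frame of mallet_rest between -0.165 and -0.115 m and z of mallet_end in the frame of mallet_rest between 0.017 and 0.037 m and linear speed of mallet below 0.03 m/s); the robot touches nothing.
It fails at once if the pine block is pushed more than 40 mm away (distance of pine_block from where it was at the start of the episode above 0.04 m).
It fails at once if the tape measure is pushed more than 40 mm away (distance of tape_measure from where it was at the start of the episode above 0.04 m).
It fails at once if the spring clamp is pushed more than 40 mm away (distance of spring_clamp from where it was at the start of the episode above 0.04 m).
It fails at once if the mallet is dropped or thrown: unheld with its head and balance point more than 12 cm above the bench (height (world z) of each of mallet_head, mallet_grip above 0.12 m and contact force between the fingers and mallet below 0.05 N).
It also fails if it takes over 40 s, if anything falls off the work surface, if the arm or the gripper's body presses on something with over 40 N, if the wrist force passes 120 N, or if a joint passes its speed limit or range.

### The arm

A 6-joint arm with a two-finger parallel gripper is mounted at the origin on a cart in front of the work surface, level with it; the furniture and walls round the work are solid. World frame = base frame: x ahead of the robot, y to its left, z up, the work surface at z = 0. Lengths are in mm, angles in degrees, forces in N, time in s.
With the tool pointing down it reaches from about 300 to 750 mm from the base axis. Payload 8.5 kg.
Tool frame: the origin (TCP) lies on the centre line of the jaws, within the pads' length; the fingertips stand ahead of it and the grasp point (between the pads) lies 2 mm behind it (robot.tip_reach is the z of the fingertips in the tool frame, in mm); z points along the fingers, y is the direction in which the jaws open and shut (so a half turn about z gives the same grasp; the last joint's range is limited). The gripper opens to 85 mm and grips with 20 to 120 N. Pads are 22 mm wide; open, the fingers measure 114 mm over their backs; the gripper's body (76 mm by 85 mm) begins 54 mm behind the grasp point. The pads swing forward as they close: fully open they stand 13 mm farther back than shut.
Start: joints at [52.867, 21.807, 74.336, -0, 83.858, -12.336], TCP at [230.667, 499.273, 248.322] pointing down, gripper open.
Joint ranges: [-178.18, 178.18], [-50.72, 133.34], [12.68, 142.11], [-81.47, 261.47], [9.98, 163.14], [-165.26, 165.26]. Speed limits (degrees/s): [136.94, 136.94, 180, 180, 180, 180].

### API

Orientations are given as a 3x3 rotation matrix whose columns are the frame's x, y, z axes.
In Python, from station import robot gives the robot as it stands. The module is installed in compiled form; this text tells all that it offers. Calls block until the motion is done:
- robot.move_pose(position, orientation): joint-space move of the TCP to a pose.
- robot.movel(position, orientation=None, vel=150, contact_N=None): straight line of the TCP; orientation=None keeps the orientation; vel is the mean speed in mm/s. With contact_N (N) it stops when the force on the tool has changed by that much, and returns True; else False.
- robot.move_joints(angles): joint-space move.
- robot.gripper_to(opening, force=None): opening from 0.0 (shut) to 1.0 (fully open); force is the grip in N (None keeps the last); returns when the fingers have stopped.
- robot.pause(seconds).
- robot.ik(position, orientation): joint angles nearest the present ones, or None.
- robot.get_state(): the state.
- robot.read_camera(name): name is "scene" or "top"; returns a dict with "frame" (420x560x3 uint8, red, green, blue), "fx", "fy", "cx", "cy" (pixels), "T" (4x4, takes a point from camera to world coordinates). Camera axes: x right, y down, z forward; pixel columns grow to the right and rows downward; lengths in mm; the calibration is good to about 2 mm. A picture is of the moment at which its call begins. There is no depth.
A pose or a line that the arm cannot do raises robot.PlanningError and nothing moves.
- robot.finish_job(): hands the job in, once; it reports no verdict.
The state is a dict: "time_s": time; "q": joint angles; "joint_vel": joint speeds; "effort": joint torques, N m; "eef_pos": TCP position; "tcp_rot": TCP orientation; "wrist_force": force on the tool from outside, world axes, zero at the start; "ft_torque": the same for the moment, N m; "gripper_width": opening from 0.0 (shut) to 1.0 (fully open).
Only numpy, scipy, OpenCV 4.12 (cv2) and the standard library are available. Lean on these libraries where they do the work, as an engineer would, in place of code of your own. Each camera call takes 0.05 s, during which the arm holds its last target. There are 200 camera calls.

## Working session

There is one attempt and no reset: what is moved stays moved. The work goes in short steps, each a Python script; the robot and the scene stay as the last script left them, time stands still between calls to the robot, and variables do not carry over. Pictures are saved under pics/ and viewed, on a budget of 10 in all, crops included, one or two more only if the job needs it, and the job is handed in when it is done.

```bash
mkdir -p pics
cat > h.py <<'E'
import numpy as np, cv2
from station import robot
def cast(c,u,v,z):
    T=np.array(c["T"]);d=T[:3,:3]@np.array([(u-c["cx"])/c["fx"],(v-c["cy"])/c["fy"],1.]);o=T[:3,3]
    return o+d*(z-o[2])/d[2]
def save(c,n): cv2.imwrite(f"pics/{n}.png",c["frame"][:,:,::-1])
def proj(c,p):
    T=np.array(c["T"]);q=T[:3,:3].T@(np.array(p)-T[:3,3]);return c["fx"]*q[0]/q[2]+c["cx"],c["fy"]*q[1]/q[2]+c["cy"]
E
python3 - <<'E'
from h import *
for n in("top","scene"):
    c=robot.read_camera(n);save(c,n+"0");np.save(n+"0.npy",c,allow_pickle=True);print(n,np.round(c["T"],3).tolist(),c["fx"],c["cx"],c["cy"])
print(robot.tip_reach,robot.get_state())
E
```

```text
top [[-0.025, -0.992, 0.121, 485.205], [-1.0, 0.025, -0.002, 23.28], [-0.001, -0.121, -0.993, 1195.513], [0.0, 0.0, 0.0, 1.0]] 468.83833392074126 273.9631779666548 201.4010259043151
scene [[0.52, -0.676, 0.523, 63.551], [-0.854, -0.404, 0.327, -343.883], [-0.01, -0.617, -0.787, 902.113], [0.0, 0.0, 0.0, 1.0]] 448.76582640880946 278.01892962849405 205.42889375680687
17.0 {'time_s': 0.1, 'q': array([ 5.28673545e+01,  2.18394890e+01,  7.43774681e+01, -3.71505873e-05,
        8.38590112e+01, -1.23335407e+01]), 'joint_vel': array([ 0.0171742 , -0.02650354, -0.18364075, -0.06643437,  0.01246376,
        0.02336303]), 'effort': array([ 4.42170975e-03, -4.49218583e+01, -2.31656331e+01, -1.00026084e-04,
        3.67677771e-03, -5.71411556e-05]), 'eef_pos': array([230.53281555, 499.10328487, 247.76871931]), 'tcp_rot': array([[-9.07783948e-01,  4.19437317e-01, -7.99880767e-04],
       [ 4.19437985e-01,  9.07783376e-01, -1.05744831e-03],
       [ 2.82585182e-04, -1.29543498e-03, -9.99999121e-01]]), 'wrist_force': array([ 0.14087165,  0.33364451, -0.03716749]), 'ft_torque': array([ 0.05551794, -0.02673527,  0.04484406]), 'gripper_width': 1.0005282107509175}
```

View pics/top0.png

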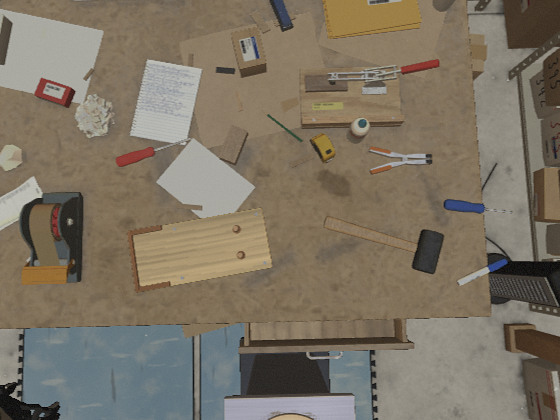

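View pics/scene0.png

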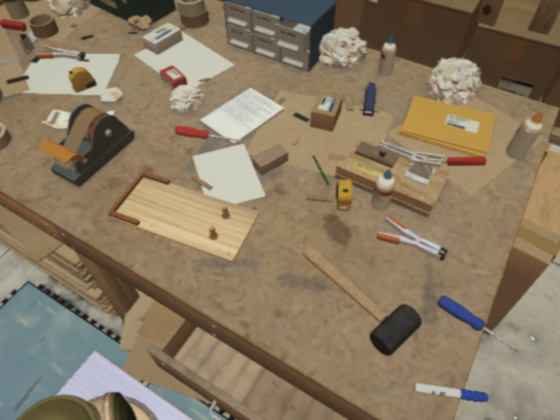

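The top view shows the mallet with its head at about px (428,251) and its handle end at (327,222). The rest's bay is on the left at about (150,262), and its dowels are at (237,229) and (241,255). The scene view agrees: the mallet's head points to −y and the bay to +y. Next I'll measure with masks.

```bash
cat > meas.py <<'E'
from h import *
def big(m,box):
    k=np.zeros_like(m);x0,y0,x1,y1=box;k[y0:y1,x0:x1]=m[y0:y1,x0:x1]
    k=cv2.morphologyEx(k,cv2.MORPH_OPEN,np.ones((3,3),np.uint8))
    cs,_=cv2.findContours(k,cv2.RETR_EXTERNAL,cv2.CHAIN_APPROX_NONE);return max(cs,key=cv2.contourArea)
def hsv(c): return cv2.cvtColor(c["frame"],cv2.COLOR_RGB2HSV)
if __name__=="__main__":
    vis=[]
    for n,hb,nb,rb in(("top",(405,220,450,280),(315,205,425,262),(120,195,285,300)),("scene",(360,295,430,360),(295,240,385,330),(100,165,270,265))):
        c=np.load(n+"0.npy",allow_pickle=True).item();H=hsv(c);f=c["frame"].copy()
        head=big((H[...,2]<75).astype(np.uint8),hb)
        hand=big(((H[...,1]>85)&(H[...,2]>110)).astype(np.uint8),nb)
        board=big(((H[...,1]>70)&(H[...,2]>150)).astype(np.uint8),rb)
        for k,z,zz in((head,"head",28.5),(hand,"hand",16.5),(board,"board",10)):
            r=cv2.minAreaRect(k);b=cv2.boxPoints(r)
            print(n,z,cv2.contourArea(k),np.round(r[0],1),[np.round(cast(c,*p,zz)[:2]).tolist() for p in b],"ctr",np.round(cast(c,*r[0],zz)[:2],1))
            cv2.drawContours(f,[k],-1,(0,255,0),1)
        x0,y0,x1,y1=(120,190,460,300) if n=="top" else(100,160,440,360)
        vis.append(cv2.resize(f[y0:y1,x0:x1],None,fx=2.2,fy=2.2,interpolation=cv2.INTER_NEAREST))
    v=np.vstack(vis)
    cv2.imwrite("pics/m1.png",cv2.resize(v,None,fx=min(1,600/v.shape[0]),fy=min(1,600/v.shape[0]))[:,:,::-1])
E
python3 meas.py
```

```text
top head 915.5 [427.3 250.9] [[453.0, -312.0], [552.0, -343.0], [536.0, -400.0], [437.0, -368.0]] ctr [ 494.3 -355.7]
top hand 27.0 [335.6 219.2] [[581.0, -116.0], [588.0, -118.0], [578.0, -151.0], [571.0, -149.0]] ctr [ 579.6 -133.6]
top board 7068.0 [201.4 249. ] [[564.0, 385.0], [615.0, 52.0], [464.0, 28.0], [415.0, 357.0]] ctr [513.6 206. ]
scene head 1410.5 [395.1 328.7] [[448.0, -306.0], [564.0, -342.0], [540.0, -395.0], [429.0, -357.0]] ctr [ 493.9 -349.9]
scene hand 5688.0 [339.5 284.5] [[583.0, -64.0], [691.0, -244.0], [487.0, -331.0], [393.0, -174.0]] ctr [ 532.1 -206.6]
scene board 6624.5 [190.6 224.6] [[359.0, 324.0], [568.0, 443.0], [637.0, 29.0], [436.0, -35.0]] ctr [495.  179.8]
```

View pics/m1.png

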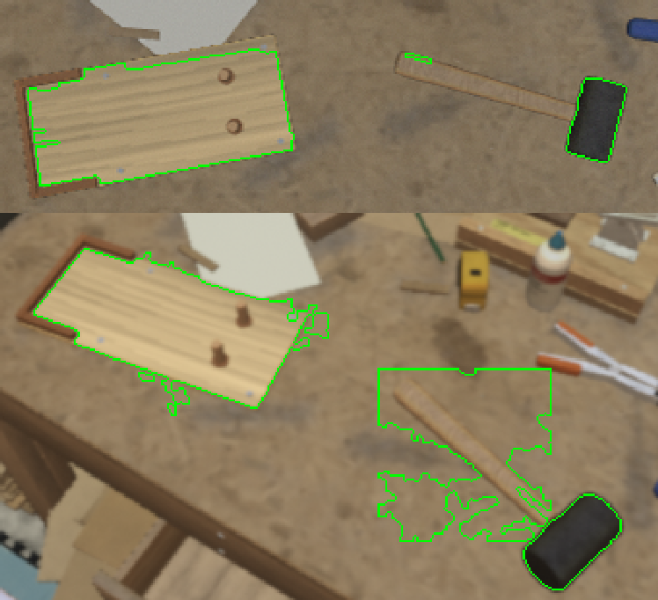

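The masks hold for the head in both views. The board's outline is good on three sides, but its far-edge strip is missed. The handle mask fails, so I'll use the handle's visible ends: (325.6,222) and (417.3,247.6) in the top view. The dowel tops are at (237.3,228.7) and (241.4,255.1).

Run:
```python
from h import *
c=np.load("top0.npy",allow_pickle=True).item();s=np.load("scene0.npy",allow_pickle=True).item()
P=lambda u,v,z,c=c:cast(c,u,v,z)[:2]
e=P(325.6,222,16.5);n=P(417.3,247.6,26);h=np.array([494.2,-353])
sc=lambda x,y:(100+x/1.936,160+(y-213)/1.936)
print("end",e,"neck",n,"scene end",P(*sc(397,390),16.5,s),"len head-end",np.linalg.norm(h-e),"(265)")
d=h-e;print("mallet dir",np.degrees(np.arctan2(d[1],d[0])), "n-e",np.degrees(np.arctan2(*(n-e)[::-1])))
d1,d2=P(237.3,228.7,48),P(241.4,255.1,48);print("dowels",d1,d2,np.linalg.norm(d1-d2),"mid",(d1+d2)/2)
s1,s2=P(*sc(243,308),48,s),P(*sc(219,344),48,s);print("scene dowels",s1,s2,np.linalg.norm(s1-s2),"mid",(s1+s2)/2)
q=[P(264,208,10),P(272,266.5,10),P(137,290,24),P(131,233,24)];print("corners",np.round(q),[np.linalg.norm(q[i]-q[i-1]) for i in range(4)])
# fine gradient rows: subpixel board long edges via lines
H=cv2.cvtColor(c["frame"],cv2.COLOR_RGB2HSV)
near=[];
for u in range(180,265,5):
    col=c["frame"][255:300,u,2].astype(float);k=np.argmin(np.diff(cv2.GaussianBlur(col[:,None],(1,5),1)[:,0]));near.append((u,255+k+.5))
L=cv2.fitLine(np.array(near,np.float32),cv2.DIST_HUBER,0,.01,.01).ravel();a=P(L[2]-50*L[0],L[3]-50*L[1],10);b=P(L[2]+50*L[0],L[3]+50*L[1],10)
print("near edge dir",np.degrees(np.arctan2(*(a-b)[::-1])),a,b,near[::4])
x0,y0,x1,y1=118,192,288,302
v=cv2.resize(c["frame"][y0:y1,x0:x1],None,fx=4.7,fy=4.7,interpolation=cv2.INTER_CUBIC)
cv2.imwrite("pics/z.png",v[:,:,::-1])
```

```text
end [ 573.24964505 -108.20980534] neck [ 503.18923445 -332.2708934 ] scene end [567.81716062 -99.95313892] len head-end 257.23741131915654 (265)
mallet dir -107.89672881569795 n-e -107.36365036239687
dowels [559.89235807 112.04457707] [495.4272938  103.07661436] 65.08585765368487 mid [527.65982594 107.56059571]
scene dowels [556.09877805 113.83436176] [496.53349504 106.83413791] 59.975212163501645 mid [526.31613654 110.33424983]
corners [[613.  46.]
 [465.  30.]
 [417. 363.]
 [557. 379.]] [np.float64(337.8419706172398), np.float64(148.77927028456963), np.float64(337.01906699825), np.float64(141.58087396280115)]
near edge dir 98.91318351064709 [423.80540205 295.3383451 ] [462.40098238  49.24260745] [(180, np.float64(283.5)), (200, np.float64(279.5)), (220, np.float64(276.5)), (240, np.float64(272.5)), (260, np.float64(268.5))]
```

View pics/z.png

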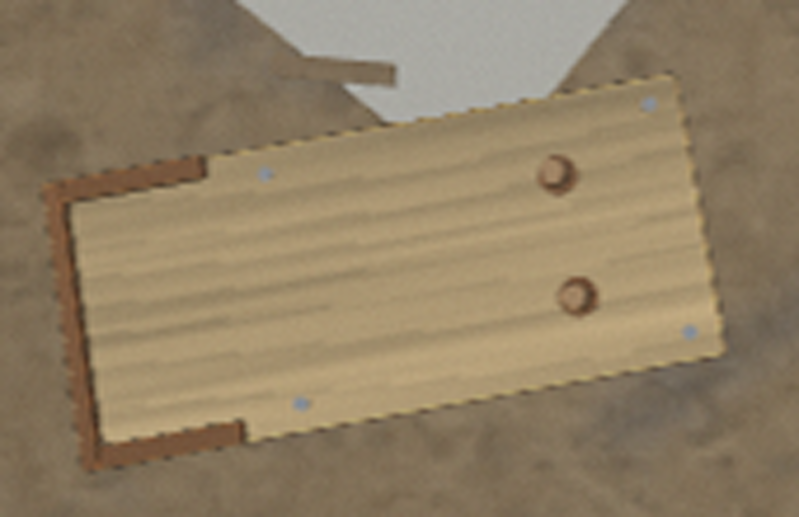

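The zoomed view gives board corners at crop px (673,76), (722,352), (44,187) and (92,468), with dowel tops at (554,172) and (575,295). I'll compute the rest's pose and grasp.

```bash
cat >> h.py <<'E'
def R(yaw): # tool down, tool y at yaw (deg)
    a=np.radians(yaw);y=np.array([np.cos(a),np.sin(a),0]);z=np.array([0,0,-1.]);return np.column_stack([np.cross(y,z),y,z])
def restpose():
    c=np.load("top0.npy",allow_pickle=True).item()
    P=lambda x,y,z:cast(c,118+(x+.5)/4.7-.5,192+(y+.5)/4.7-.5,z)[:2]
    d1,d2=P(554,172,48),P(575,295,48);a,b,e,f=P(673,76,10),P(722,352,10),P(92,468,24),P(44,187,24)
    y=(e-b)/np.linalg.norm(e-b)+(f-a)/np.linalg.norm(f-a);psi=np.degrees(np.arctan2(y[1],y[0]));y/=np.linalg.norm(y)
    return psi,y,(d1+d2)/2+100*y,(a+b+e+f)/4,np.degrees(np.arctan2(*(d1-d2)[::-1]))+90
E
python3 - <<'E'
from h import *
psi,y,o1,o2,p2=restpose();print("rest",psi,p2,o1,o2)
head=np.array([493.5,-355.]);pm=-107.6;d=np.array([np.cos(np.radians(pm)),np.sin(np.radians(pm))]);g=head-62*d
Rg=R(pm+90);print("grip",g,robot.ik([*g,24],Rg))
o=(o1+o2)/2;print("place ik",robot.ik([*(o+56*y),34],R(psi+90)))
robot.gripper_to(1.0,force=90)
robot.move_pose([*g,160],Rg)
print(robot.movel([*g,24],vel=120,contact_N=15),robot.get_state()["eef_pos"])
robot.gripper_to(0.0,force=90);st=robot.get_state();print(st["gripper_width"]*85,st["eef_pos"],st["wrist_force"])
robot.movel([*g,230],vel=120);st=robot.get_state();print(st["wrist_force"],st["ft_torque"],st["gripper_width"]*85,st["time_s"])
for n in("top","scene"):
    c=robot.read_camera(n);save(c,n+"1")
E
```

```text
rest 98.88173482594088 98.80290439026479 [513.80928148 210.33359189] [513.78073177 209.51486454]
grip [ 512.24693323 -295.9021786 ] [-4.14696145e+01  3.97165965e+01  8.35978700e+01 -2.54444375e-14
  5.66855335e+01 -2.38696145e+01]
place ik None
False [ 512.53063702 -296.1369372    24.67980661]
21.71199915618839 [ 512.35420214 -295.95080267   24.40104277] [-0.79270654  0.81993812  4.71098011]
[-0.42904002  0.93800268 -5.27457487] [-0.0112239  -0.02750552  0.00307537] 21.70719722277768 7.05
```

View pics/scene1.png

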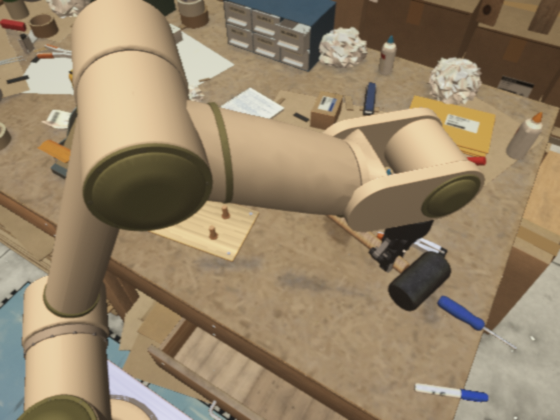

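The grasp is good and level: about 5.3 N of weight and almost no moment. The shoulder offset puts J6 about 8° out of range at the placing pose. So I'll set the mallet down here turned by 45°, and regrip it with the tool flipped half a turn.

Run:
```python
from h import *
g=np.array([512.25,-295.9]);pm=-107.6+45
psi,y,o1,o2,_=restpose();o=(o1+o2)/2
for n,p,r in(("set",[*g,24],R(pm+90)),("re",[*g,24],R(pm-90)),("place",[*(o+56*y),34],R(psi-90)),("over",[*(o+56*y),200],R(psi-90))):print(n,np.round(robot.ik(p,r),1) if robot.ik(p,r) is not None else None)
robot.move_pose([*g,100],R(pm+90))
print(robot.movel([*g,24.5],vel=70,contact_N=8),robot.get_state()["eef_pos"])
robot.gripper_to(0.8);robot.movel([*g,150],vel=200)
st=robot.get_state();print(st["time_s"],st["q"])
for n in("top","scene"):
    c=robot.read_camera(n);save(c,n+"2");np.save(n+"2.npy",c,allow_pickle=True)
```

```text
set [-41.5  39.7  83.6  -0.   56.7 -68.9]
re [-41.5  39.7  83.6  -0.   56.7 111.1]
place [15.8 37.4 86.8 -0.  55.8  6.9]
over [15.8 26.  75.7 -0.  78.3  6.9]
True [ 511.98598977 -295.71144715   24.41335658]
10.275 [-4.14708964e+01  3.09215532e+01  7.61593272e+01  1.39680614e-03
  7.33642095e+01 -6.88694404e+01]
```

View pics/scene2.png

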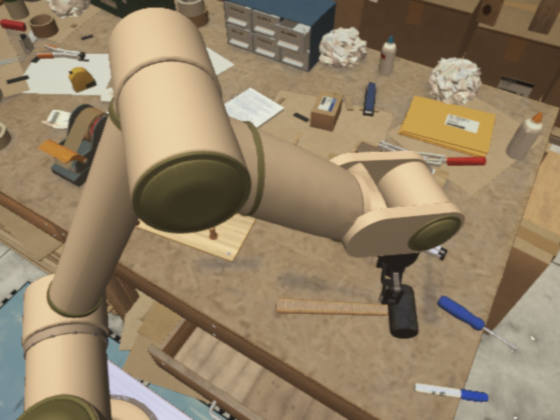

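The mallet lies flat with its head at about px (403,312) and its handle end at (279,306). The clamp and tape haven't moved. Now I'll regrip, carry it over, and look before lowering.

```bash
python3 - <<'E'
from h import *
s=np.load("scene2.npy",allow_pickle=True).item()
print("head",cast(s,403,312,28.5),"end",cast(s,278,307,16.5))
g=np.array([512.25,-295.9]);pm=-107.6+45
psi,y,o1,o2,_=restpose();o=(o1+o2)/2;p=o+56*y
robot.move_pose([*g,130],R(pm-90))
print(robot.movel([*g,24],vel=120,contact_N=15))
robot.gripper_to(0.0,force=90);print(robot.get_state()["gripper_width"]*85)
robot.movel([*g,200],vel=150)
robot.move_pose([*p,200],R(psi-90))
robot.movel([*p,110],vel=150)
st=robot.get_state();print(st["time_s"],st["eef_pos"],p,st["wrist_force"],st["ft_torque"])
for n in("top","scene"):
    c=robot.read_camera(n);save(c,n+"3");np.save(n+"3.npy",c,allow_pickle=True)
E
python3 -c "
import cv2,numpy as np
a,b=cv2.imread('pics/top3.png'),cv2.imread('pics/scene3.png')
a=cv2.resize(a[180:310,80:350],(800,385));b=cv2.resize(b[150:280,60:330][:,:],(445,214));cv2.imwrite('pics/m3.png',np.vstack([a,np.pad(b,((0,0),(0,355),(0,0)))]))"
```

```text
head [ 536.38624411 -349.97918153   28.5       ] end [ 416.68629935 -118.48898217   16.5       ]
False
21.642235676644784
18.6417 [505.81055925 265.22792084 110.8407538 ] [505.14886259 265.2527398 ] [-0.00543161  0.02996849 -4.84920444] [-0.00081539 -0.00849774 -0.06597719]
```

View pics/m3.png

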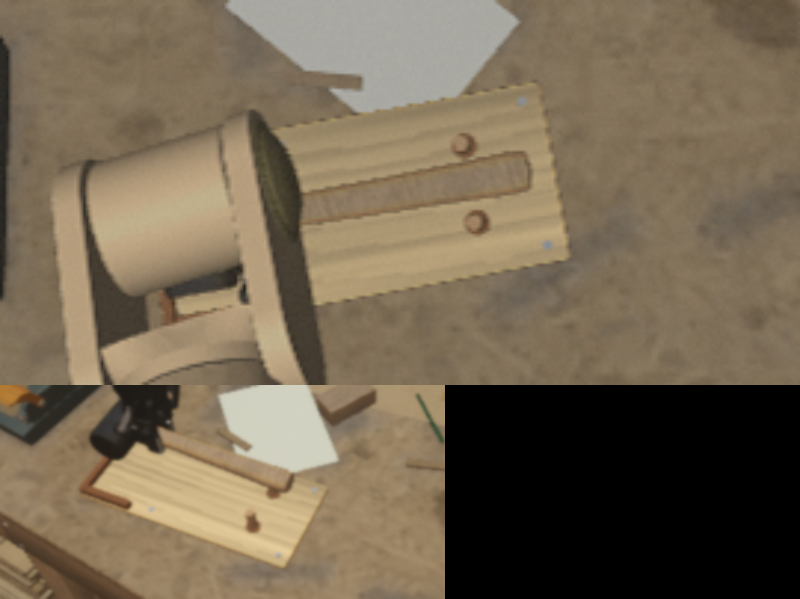

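The top view shows the handle between the dowels, with its end at crop (530,171). I'll check that against the rest frame, correct, and then lower.

Run:
```python
from h import *
c=np.load("top3.npy",allow_pickle=True).item();s=np.load("scene3.npy",allow_pickle=True).item()
psi,y,o1,o2,_=restpose();o=(o1+o2)/2;x=np.array([y[1],-y[0]])
loc=lambda p:np.round([(p[:2]-o)@x,(p[:2]-o)@y],1)
T=lambda a,b:(80+a/2.963,180+b/2.962)
S=lambda a,b:(60+a/1.648,150+(b-385)/1.646)
print("end top",loc(cast(c,*T(530,171),102)),"handle mid",loc(cast(c,*T(400,191),107)),"end scene",loc(cast(s,*S(290,480),102)),"expected (0,-147)")
print("head scene",loc(cast(s,*S(117,432),115)),"exp (0,118)")
print("dowel tops scene", loc(cast(s,*S(252,513),48)),"exp (33,-100)")
```

```text
end top [  -3.4 -153.2] handle mid [ -0.8 -50.8] end scene [   4.  -145.4] expected (0,-147)
head scene [-18.9 115.7] exp (0,118)
dowel tops scene [-33.4 -98.9] exp (33,-100)
```

The two views average about (0,−149) for the end, against an ideal of (0,−147), so no correction is needed. Lowering and releasing.

Run:
```python
from h import *
psi,y,o1,o2,_=restpose();o=(o1+o2)/2;p=o+56*y
print(robot.movel([*p,50],vel=100,contact_N=10))
print(robot.movel([*p,34],vel=25,contact_N=6),robot.get_state()["eef_pos"],robot.get_state()["wrist_force"])
robot.gripper_to(0.75);robot.movel([*p,200],vel=150)
q=np.array(robot.get_state()["q"]);q[0]-=60;robot.move_joints(q)
st=robot.get_state();print(st["time_s"],st["wrist_force"])
for n in("top","scene"):
    c=robot.read_camera(n);save(c,n+"4");np.save(n+"4.npy",c,allow_pickle=True)
a,b=cv2.imread('pics/top4.png'),cv2.imread('pics/scene4.png')
cv2.imwrite('pics/m4.png',np.vstack([cv2.resize(a[180:310,80:350],(623,300)),cv2.resize(b[150:280,60:330],(623,300))]))
```

```text
False
True [504.95875487 265.15101503  34.66629554] [-0.01291358  0.24788848  5.17492391]
23.8833 [-0.69002753 -0.26658417  0.19832224]
```

View pics/m4.png

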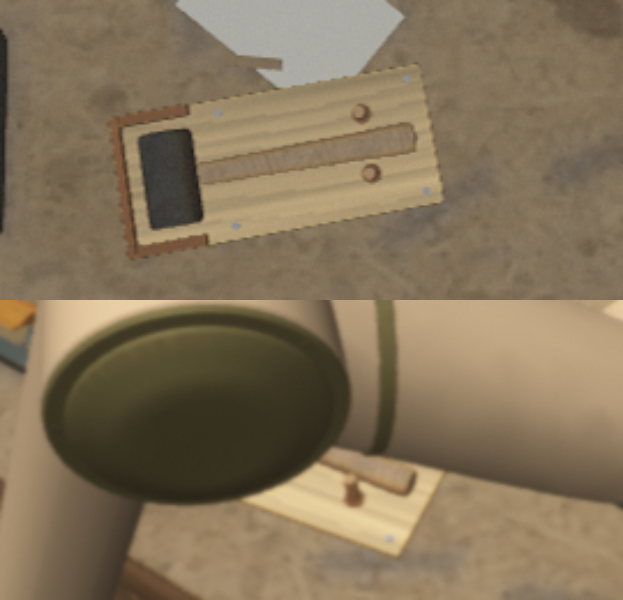

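The head sits in the bay at crop (170,178) and the handle lies between the dowels with its end at (414,138). One last numeric check, then I'll hand in.

Run:
```python
from h import *
c=np.load("top4.npy",allow_pickle=True).item()
psi,y,o1,o2,_=restpose();o=(o1+o2)/2;x=np.array([y[1],-y[0]])
T=lambda a,b:(80+a/2.307,180+b/2.308)
h,e=[np.array([(p[:2]-o)@x,(p[:2]-o)@y]) for p in(cast(c,*T(170,178),38.5),cast(c,*T(414,138),26.5))]
print(h,"vs (0,118)",e,"vs (0,-147)")
if abs(h[0])<12 and abs(h[1]-118)<13 and abs(e[0])<14: robot.finish_job();print("done")
```

```text
[ -0.81211846 110.27059021] vs (0,118) [  -4.99383487 -151.92219571] vs (0,-147)
the job is handed in; nothing more can be done
done
```

The mallet is in its rest, turned end for end, and the job is handed in. I took my last pictures about 24 s into the 40 s allowed.

- **How it went:** The last joint could not cover the whole turn in one grasp. I turned the mallet 45° on the bench, regripped it with the tool flipped half a turn, and lowered it into the rest until it touched. I then released it and backed off.
- **Final position (top camera, rest frame):** All the readings are within the limits.

| Point | Measured (mm) | Target (mm) | Allowed (mm) |
|---|---|---|---|
| Head centre | (−1, 110) | (0, 118) | ±20 |
| Handle tip (the judged end point is 7 mm in from it) | (−5, −152) | (0, −147) | ±25 |

- **Height:** I didn't measure it from the pictures. The arm felt contact at the expected height, and the last top view shows the head inside the kerb and the handle between the dowels.
- **Disagreements:** The two cameras differed by up to about 8 mm while measuring. In the last scene picture the arm hid most of the rest, so the final check rests on the top view alone.
- **Bystanders:** I saw no sign of movement, and nothing but the mallet was gripped. I did not measure their final positions.

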